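# Swing the sorting tray round its peg beside the jigsaw

### The job

The wooden sorting tray hooks onto the small upright peg on the puzzle board with the fork at its end, and has been left askew. Push it round, sliding flat on the board and with the fork staying on the peg, until its long sides are parallel with the straight border of the half-finished jigsaw. Keep its pieces in it, do not lift the tray, and leave the bowl and the pieces outside the tray where they are.

Things in the scene. Friction and masses are not known exactly. Their poses are not given: they have to be found in the camera images.
- board: flat fixed puzzle board topped with grey felt, 480 mm along its own x, 640 mm along its y, 6 mm thick; origin at the centre of its underside on the table. The half-finished jigsaw (blue, 4 mm thick, fixed) lies on its left (+y) part
- border (a point): middle of the jigsaw's straight border, on the board's top surface; the border runs along the board's x at y = 110 mm in the board's frame and faces the tray
- peg: fixed upright dark round peg, 12 mm in diameter, 34 mm high, standing on the board between the jigsaw and the board's right (-y) edge, near the robot; origin at the centre of its foot, on the board's top surface
- tray: loose pale wooden open tray, fork at one end, about 0.35 kg, flat on the board, slides at about 2 N. Origin on the underside in the fork's slot, where the peg stands; x along its length away from the fork, z up. Box part: x 35 to 235 mm, y -65 to 65 mm, 22 mm high, walls 6 mm. Starts heading 0.45 to 0.85 rad clockwise (from above) of the board's x, so it must swing counter-clockwise
- tray_fork (a point): the tray's fork: closed end of its slot, at x = 10 mm in the tray's frame, 5 mm above the underside. Two prongs, 10 mm high and 16 mm wide, reach back from here to x = -26 mm; the slot between them is 18 mm wide, so the 12 mm peg has 3 mm of play to either side
- tray_middle (a point): point at the middle of the tray's box part, 135 mm along the tray's x from its origin, 6 mm above its underside
- piece1: wooden jigsaw piece, blue, a 32 mm square 5 mm thick with a round knob on two neighbouring sides (6 mm out); origin at the centre of the square's underside; lies loose inside the tray
- piece2: wooden jigsaw piece, blue, a 32 mm square 5 mm thick with a round knob on two neighbouring sides (6 mm out); origin at the centre of the square's underside; lies loose inside the tray
- piece3: wooden jigsaw piece, blue, a 32 mm square 5 mm thick with a round knob on two neighbouring sides (6 mm out); origin at the centre of the square's underside; lies loose inside the tray
- bowl: small white bowl, 72 mm across, 40 mm high, standing loose on the board beyond the tray's far end, outside its swing; origin at the centre of its foot
- stray1: wooden jigsaw piece, blue, a 32 mm square 5 mm thick with a round knob on two neighbouring sides (6 mm out); origin at the centre of the square's underside; lies loose on the board's far part, outside the tray's swing
- stray2: wooden jigsaw piece, blue, a 32 mm square 5 mm thick with a round knob on two neighbouring sides (6 mm out); origin at the centre of the square's underside; lies loose on the table to the right of the board
Mind the look-alikes: they are no part of the job. Leave any green look-alike of the piece2 alone. What is shaped like the piece1 but yellow is not meant.

How it is judged:
By the outcome, as a careful person would: the job done as asked, in the order asked, and still so for the second after the job is handed in, with the robot touching nothing.
It also fails if it takes over 35 s, if anything falls off the work surface, if the arm or the gripper's body presses on something with over 40 N, if the wrist force passes 120 N, or if a joint passes its speed limit or range.

### The arm

A 6-joint arm with a two-finger parallel gripper is mounted at the origin on the work surface. World frame = base frame: x ahead of the robot, y to its left, z up, the work surface at z = 0. Lengths are in m, angles in degrees, forces in N, time in s.
With the tool pointing down it reaches from about 0.35 to 0.975 m from the base axis. Payload 4.9 kg.
Tool frame: the origin (TCP) lies at the very end of the fingers, on their centre line; the grasp point (between the pads) lies tcp_to_grasp behind it (tcp_to_grasp is the distance from the TCP to the grasp point, in m); z points along the fingers, y is the line along which they close (so a half turn about z gives the same grasp; the last joint's range is limited). The gripper opens to 85 mm and grips with 20 to 120 N. Pads are 22 mm wide; open, the fingers measure 114 mm over their backs; the gripper's body (76 mm by 85 mm) begins 54 mm behind the grasp point. The pads swing forward as they close: fully open they stand 13 mm farther back than shut.
Start: joints at [-77.063, 3.019, 92.412, -0, 84.569, -6.818], TCP at [0.211, -0.588, 0.231] pointing down, gripper open.
Joint ranges: [-172.51, 172.51], [-57.92, 126.97], [3.15, 148.05], [-58.71, 238.71], [5.1, 150.11], [-179.66, 179.66]. Speed limits (degrees/s): [147.25, 147.25, 180, 180, 180, 180].

### API

Orientations are given as [roll, pitch, yaw] about the fixed x, y, z axes, in that order (R = Rz(yaw) Ry(pitch) Rx(roll)).
In Python, from plant import * gives the robot as it stands.
- The arm moves only by the tool arm_command, never from a script. Its arguments are lists of equal length, an entry for each row: "linear": the shift along the world's x, y, z in mm, a list of three; "turn": the turn, a rotation vector about the world's x, y, z in degrees, a list of three; "jaw": the opening, from -1 (shut) to 1 (fully open), so that 0 is half open. In form: {"linear": [[tx, ty, tz], ...], "turn": [[wx, wy, wz], ...], "jaw": [jaw, ...]}. A call has 1 to 12 rows; each row is the pose to reach, as a shift and turn from the pose commanded when the call began; what a row does not reach only later rows make up. A row lasts 1/8 s, in which the tool goes at most 62.5 mm and 10.7 degrees, less where a joint would pass 70% of its speed; a pose out of reach is approached as far as the arm can. A call with a gripper value outside its range is refused whole. The fingers move at their own pace and stop on an object; "grip_force" is the grip in N (left out, the last holds). Time passes only in rows, so rows that repeat a pose let the fingers close. It gives the time, the measured TCP pose, the force, the opening and the grip force at its end, in the units of the state.
- read_state(): the state, without advancing time (a new reading comes with each control period).
- capture(name): name is "scene" or "side" or "wrist"; returns the picture (384x512x3 uint8, blue, green, red); there is no depth.
- camera_model(name): a dict with "fx", "fy", "cx", "cy" (pixels), "k1" (the pictures are not rectified: a ray, as slopes to the right and down, at radius r is drawn at 1 + k1 r^2 times it, then the intrinsics apply), "R" (3x3) and "t" (3): a world point X has camera coordinates R X + t. Camera axes: x right, y down, z forward; pixel columns grow to the right and rows downward; lengths in m; the calibration is good to about 2 mm. A picture is of the moment at which its call begins: read the wrist's pose just before it. camera_model takes no time and is no camera call; for the wrist camera it gives the pose at the moment of the call.
- close_job(): hands the job in; it is judged then, once.
The state is a dict: "t": time; "qpos": joint angles; "joint_vel": joint speeds; "joint_torque": joint torques, N m; "tcp_pos": TCP position; "orientation": TCP orientation; "ft_force": force on the tool from outside, world axes, zero at the start; "moment": the same for the moment, N m; "gripper_width": opening from 0.0 (shut) to 1.0 (fully open); "grasp_force": force on a finger pad.
Only numpy, scipy, OpenCV 4.12 (cv2) and the standard library are available. Lean on these libraries where they do the work, as an engineer would, in place of code of your own. Each camera call takes 0.05 s, during which the arm holds its last target. There are 200 camera calls.

## Working session

There is one attempt and no reset: what is moved stays moved. The work goes in short steps, Python scripts to look and compute and a tool call to move; the robot and the scene stay as the last step left them, time stands still between calls to the robot, and variables do not carry over. Pictures are saved under pics/ and viewed, at most 10 in all, crops included, and the job is handed in when it is done.

Besides the shell and the picture viewer there is one more tool, called after ">>>" in YAML: its name, and indented under it one key for each argument. arm_command: Moves the arm, as the interface text tells. Its arguments: {"type":"object","properties":{"linear":{"type":"array","items":{"type":"array","items":{"type":"number"}}},"turn":{"type":"array","items":{"type":"array","items":{"type":"number"}}},"jaw":{"type":"array","items":{"type":"number"}},"grip_force":{"type":"number"}},"required":["linear","turn","jaw"]}

```bash
ls; mkdir -p pics
python3 - <<'E'
from plant import *
import cv2,numpy as np
a=capture("scene");b=capture("side")
cv2.imwrite("pics/scene.png",a);cv2.imwrite("pics/side.png",b)
for n in("scene","side"):
    m=camera_model(n);print(n,{k:np.round(v,4).tolist() for k,v in m.items()})
s=read_state();print(s)
E
```

```text
pics
scene {'fx': 373.8464, 'fy': 373.8464, 'cx': 253.3431, 'cy': 186.4162, 'k1': -0.0035, 'R': [[-0.0904, 0.9959, -0.0019], [0.7341, 0.0653, -0.6759], [-0.673, -0.0624, -0.737]], 't': [0.1483, -0.3899, 1.5144]}
side {'fx': 455.081, 'fy': 455.081, 'cx': 249.0438, 'cy': 193.7585, 'k1': -0.0955, 'R': [[0.9447, -0.3273, -0.0186], [-0.2511, -0.6859, -0.683], [0.2108, 0.6499, -0.7302]], 't': [-0.5895, 0.1092, 1.0707]}
{'t': 0.1, 'qpos': array([-7.70643740e+01,  3.05385648e+00,  9.24842993e+01,  2.14204136e-04,
        8.45682320e+01, -6.81890789e+00]), 'joint_vel': array([-0.11710267, -0.04305826, -0.28371595, -0.01779294, -0.0674388 ,
        0.03797626]), 'joint_torque': array([ 2.57207021e-04, -3.94910395e+01, -3.71360457e+01, -1.21563926e-04,
        3.97393669e-03, -8.36214724e-07]), 'tcp_pos': array([ 0.21111206, -0.58766955,  0.23018106]), 'orientation': array([-1.79894390e+02, -1.28432881e-02,  1.97545015e+01]), 'ft_force': array([0.00953594, 0.36917314, 0.18088302]), 'moment': array([-0.02682095, -0.00047848, -0.01764842]), 'grasp_force': 0.0, 'gripper_width': 0.9999519203497088}
```

View pics/scene.png

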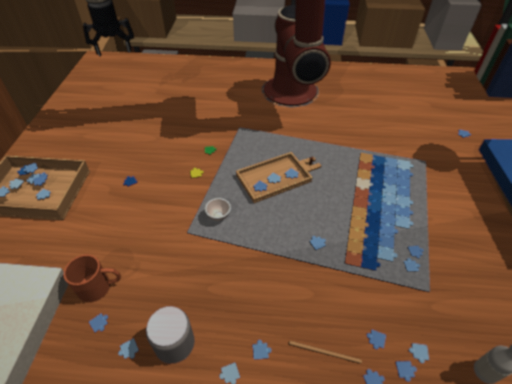

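View pics/side.png

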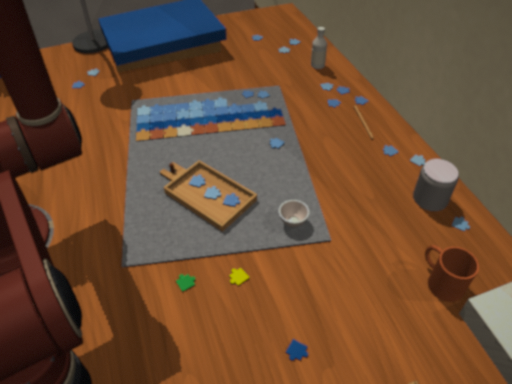

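Scene view: the tray on the felt is at (273,176) with its fork at the peg (312,163), the jigsaw at (385,210), the bowl at (217,209) and a stray at (318,242). Tray candidates are the one on the felt with a fork (273,176) and the open tray on the table without a fork (40,188). I choose the first. Green (209,150) and yellow (196,172) pieces are look-alikes.

```bash
cat > h.py <<'E'
import cv2,numpy as np
def ray(m,px,z):
    px=np.atleast_2d(np.array(px,float));K=np.array([[m["fx"],0,m["cx"]],[0,m["fy"],m["cy"]],[0,0,1.]])
    u=cv2.undistortPoints(px[:,None],K,np.array([m["k1"],0,0,0.]))[:,0]
    R=np.array(m["R"]);t=np.array(m["t"]);c=-R.T@t
    d=np.c_[u,np.ones(len(u))]@R
    return c+d*((z-c[2])/d[:,2])[:,None]
def bird(m,img,z,x0,x1,y0,y1,s=0.001):
    # rectify plane z: rows = x decreasing, cols = y decreasing
    xs=np.arange(x1,x0,-s);ys=np.arange(y1,y0,-s)
    X,Y=np.meshgrid(xs,ys,indexing="ij");P=np.stack([X,Y,np.full_like(X,z)],-1)
    C=P@np.array(m["R"]).T+np.array(m["t"]);u=C[...,:2]/C[...,2:]
    r2=(u**2).sum(-1,keepdims=True);u=u*(1+m["k1"]*r2)
    return cv2.remap(img,(u[...,0]*m["fx"]+m["cx"]).astype(np.float32),(u[...,1]*m["fy"]+m["cy"]).astype(np.float32),cv2.INTER_CUBIC)
E
python3 - <<'E'
from plant import *
from h import *
o=[]
for n,f in(("scene","pics/scene.png"),("side","pics/side.png")):
    m=camera_model(n);img=cv2.imread(f)
    print(n,np.round(ray(m,[(240,130),(429,160),(427,290),(191,233)] if n=="scene" else [(125,264),(137,100),(278,88),(328,241)],.006),3)[:,:2].tolist())
    o.append(bird(m,img,.028,.3,.9,-.45,.35,.002))
cv2.imwrite("pics/bird.png",np.hstack(o))
a=cv2.imread("pics/scene.png")[120:260,180:380];b=cv2.imread("pics/side.png")[140:260,120:320]
cv2.imwrite("pics/crop.png",np.vstack([cv2.resize(a[:,:],None,fx=3,fy=2.1,interpolation=2),cv2.resize(b,None,fx=3,fy=2.4,interpolation=2)]))
E
```

```text
scene [[0.278, -0.171], [0.377, 0.465], [0.851, 0.356], [0.734, -0.255]]
side [[0.269, -0.175], [0.399, 0.444], [0.843, 0.345], [0.723, -0.27]]
```

View pics/bird.png

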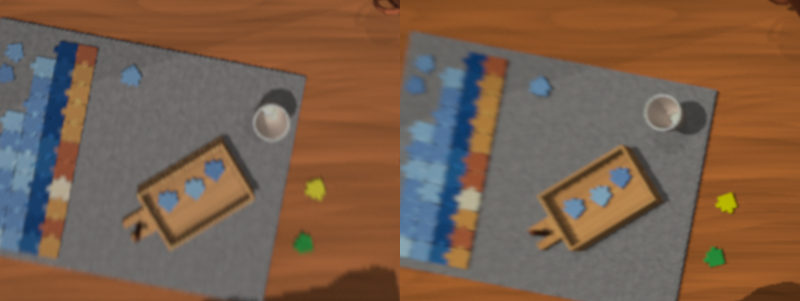

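View pics/crop.png

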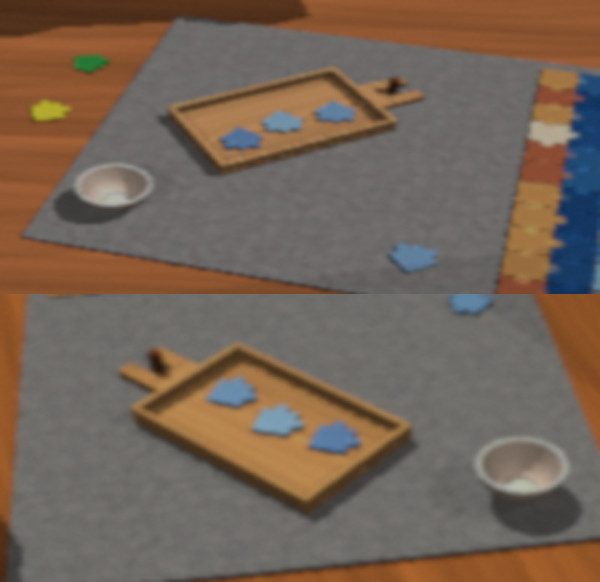

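```bash
cat >> h.py <<'E'
def fit(p):
    return cv2.fitLine(np.float32(p),cv2.DIST_HUBER,0,.01,.01).ravel()
def measure(m,img,z=.028):
    X1,Y1,s=.9,.5,.001
    b=cv2.GaussianBlur(bird(m,img,z,.2,X1,-.4,Y1,s),(0,0),1)
    hsv=cv2.cvtColor(b,cv2.COLOR_BGR2HSV);H,S,V=cv2.split(hsv)
    w=lambda p:np.c_[X1-p[:,1]*s,Y1-p[:,0]*s]
    board=((S<60)&(V>40)).astype(np.uint8)
    n,l,st,c=cv2.connectedComponentsWithStats(cv2.morphologyEx(board,cv2.MORPH_OPEN,np.ones((7,7))))
    k=1+st[1:,4].argmax();hull=cv2.convexHull(cv2.findContours((l==k).astype(np.uint8),0,1)[0][0])
    inside=cv2.erode(cv2.drawContours(np.zeros_like(board),[hull],0,1,-1),np.ones((15,15)))
    wood=((S>95)&(H<25)).astype(np.uint8)*inside
    cs=[c for c in cv2.findContours(cv2.morphologyEx(wood,cv2.MORPH_CLOSE,np.ones((5,5))),0,1)[0]]
    # tray: big component nearest (0.5,-0.04)
    def cost(c): 
        q=w(c[:,0]).mean(0);return np.hypot(*(q-[.53,-.04]))
    c=min([c for c in cs if cv2.contourArea(c)>12000],key=cost)
    full=cv2.drawContours(np.zeros_like(board),[c],0,1,-1)
    box=cv2.morphologyEx(full,cv2.MORPH_OPEN,np.ones((61,61)) if 0 else cv2.getStructuringElement(cv2.MORPH_ELLIPSE,(61,61)))
    p=w(c[:,0]);q=w(cv2.findContours(box,0,1)[0][0][:,0])
    r=cv2.minAreaRect(np.float32(q));v=cv2.boxPoints(r);e=[v[1]-v[0],v[2]-v[1]];e=max(e,key=np.linalg.norm);e=e/np.linalg.norm(e);e=e*np.sign(e[0]);nn=np.array([-e[1],e[0]])
    L=max(r[1]);W=min(r[1]);d=(p-r[0])@np.c_[e,nn]
    out={"c":np.round(r[0],4),"size":np.round(r[1],4)}
    for sg in(1,-1):
        k=(abs(d[:,1]*sg-W/2)<.008)&(abs(d[:,0])<L/2-.025);f=fit(p[k]);f[:2]*=np.sign(f[0])
        out["side%+d"%sg]=(round(np.degrees(np.arctan2(f[1],f[0])),2),np.round(f[2:],4),int(k.sum()))
    # border: boundary of grey felt / orange strip, left part
    pts=[]
    for i in range(0,b.shape[0]):
        x=X1-i*s
        if not .42<x<.78: continue
        y0=.19-(x-.6)*.174
        j0=int((Y1-y0+.05)/s);row=S[i,:j0][::-1]  # going left
        g=np.where(row>90)[0]
        if len(g): pts.append((x,Y1-(j0-1-g[0])*s))
    pts=np.array(pts);pts=pts[abs(pts[:,1]-np.polyval(np.polyfit(pts[:,0],pts[:,1],1),pts[:,0]))<.01];f=fit(pts);f[:2]*=np.sign(f[0])
    out["border"]=(round(np.degrees(np.arctan2(f[1],f[0])),2),np.round(f[2:],4),len(pts))
    hp=w(hull[:,0]);out["boardcorn"]=np.round(cv2.boxPoints(cv2.minAreaRect(np.float32(hp))),3).tolist()
    dk=((V<45)&(cv2.dilate(full,np.ones((25,25)))>0)).astype(np.uint8)
    dbg=b.copy();cv2.drawContours(dbg,[c],0,(0,255,0),1)
    for x,y in pts: cv2.circle(dbg,(int((Y1-y)/s),int((X1-x)/s)),1,(0,0,255),-1)
    return out,dbg
E
python3 - <<'E'
from plant import *
from h import *
o=[]
for n in("scene","side"):
    m=camera_model(n);r,d=measure(m,cv2.imread(f"pics/{n}.png"));o.append(d[100:600,150:550]);print(n,r)
cv2.imwrite("pics/dbg.png",np.hstack(o))
E
```

```text
scene {'c': array([ 0.5081, -0.0309]), 'size': array([0.1417, 0.2277]), 'side+1': (np.float32(-58.64), array([0.5644, 0.0114], dtype=float32), 150), 'side-1': (np.float32(-59.03), array([ 0.4584, -0.0837], dtype=float32), 153), 'border': (np.float32(-10.96), array([0.6192, 0.1909], dtype=float32), 321), 'boardcorn': [[0.28700000047683716, -0.17299999296665192], [0.7490000128746033, -0.2619999945163727], [0.8669999837875366, 0.3499999940395355], [0.4059999883174896, 0.4399999976158142]]}
side {'c': array([ 0.498 , -0.0396]), 'size': array([0.1405, 0.2339]), 'side+1': (np.float32(-58.71), array([ 0.5574, -0.0035], dtype=float32), 158), 'side-1': (np.float32(-58.93), array([ 0.4326, -0.0658], dtype=float32), 156), 'border': (np.float32(-11.06), array([0.6654, 0.1566], dtype=float32), 270), 'boardcorn': [[0.2630000114440918, -0.19499999284744263], [0.718999981880188, -0.28299999237060547], [0.8370000123977661, 0.32899999618530273], [0.38199999928474426, 0.4169999957084656]]}
```

View pics/dbg.png

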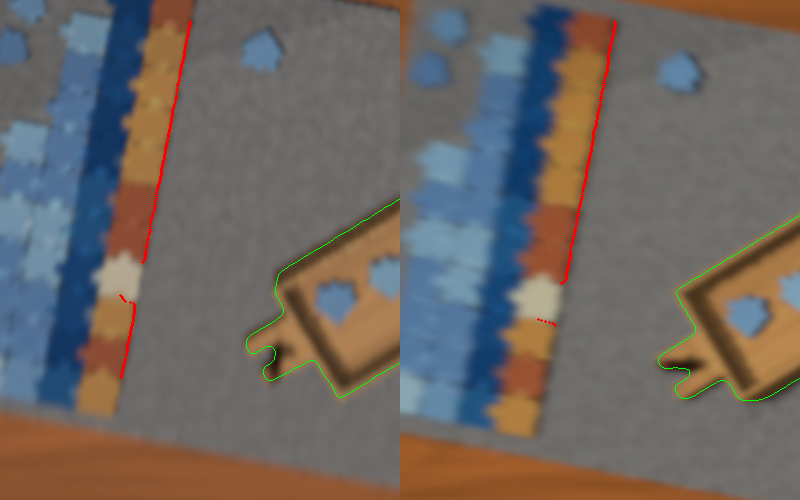

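Contours and border line are clean: the tray heads at -58.8° and the border at -11.0°, so it needs +47.8°. Next I locate the peg.

Run:
```python
from plant import *
from h import *
for n,x0,y0 in(("scene",295,148),("side",155,155)):
    m=camera_model(n);g=cv2.imread(f"pics/{n}.png").max(2)[y0:y0+25,x0:x0+30]
    k=np.argwhere(g<65);print(n,k.min(0)+[y0,x0],k.max(0)+[y0,x0],len(k))
    top=k[k[:,0]<=k[:,0].min()+1]; c=k.mean(0)
    print(" top@.040",ray(m,[top[:,1].mean()+x0,top[:,0].mean()+y0],.040).round(4)," mean@.026",ray(m,[c[1]+x0,c[0]+y0],.026).round(4))
```

```text
scene [159 309] [163 312] 13
 top@.040 [[0.4466 0.0744 0.04  ]]  mean@.026 [[0.4389 0.0753 0.026 ]]
side [166 170] [172 174] 22
 top@.040 [[0.433  0.0637 0.04  ]]  mean@.026 [[0.4342 0.0694 0.026 ]]
```

>>> arm_command:
  linear:
    - [23, 45, 0]
    - [57, 113, -20]
    - [92, 180, -50]
    - [126, 248, -80]
    - [161, 316, -100]
    - [195, 384, -120]
    - [218, 429, -120]
    - [229, 451, -120]
    - [229, 451, -120]
    - [229, 451, -160]
    - [229, 451, -195]
    - [229, 451, -212]
  turn:
    - [0, 0, 2]
    - [0, 0, 4]
    - [0, 0, 6]
    - [0, 0, 8]
    - [0, 0, 10]
    - [0, 0, 11.4]
    - [0, 0, 11.4]
    - [0, 0, 11.4]
    - [0, 0, 11.4]
    - [0, 0, 11.4]
    - [0, 0, 11.4]
    - [0, 0, 11.4]
  jaw: [-1, -1, -1, -1, -1, -1, -1, -1, -1, -1, -1, -1]
  grip_force: 20

```text
t: 1.6
tcp_pos: [0.4386, -0.1362, 0.0169]
orientation: [-179.8, 0.1, 31.2]
ft_force: [0.6, -0.3, -0.0]
gripper_width: 0.002
grasp_force: 0.0
```

```bash
cat > arc.py <<'E'
import numpy as np,sys
p=np.array([437,72.])
def P(th,o,a=180):
    t=np.radians(th);d=np.array([np.cos(t),np.sin(t)]);n=np.array([-d[1],d[0]]);return p+a*d-o*n
def rows(start,l):
    print("lin",[[*np.round(P(t,o)-start,0).astype(int).tolist(),0] for t,o in l]);print("turn",[[0,0,round(t-l0,1)] for t,o in l for l0 in [start_th]])
start_th=-58.8;s=np.array([440.,-137])
rows(s,[(-58.8,98),(-58.8,90),(-58.8,84),(-58.8,79)]+[(-58.8+2.5*k,76) for k in range(1,9)])
E
python3 arc.py
```

```text
lin [[6, 4, 0], [13, 8, 0], [18, 12, 0], [23, 14, 0], [34, 17, 0], [42, 19, 0], [50, 21, 0], [58, 24, 0], [66, 26, 0], [74, 30, 0], [82, 33, 0], [90, 37, 0]]
turn [[0, 0, 0.0], [0, 0, 0.0], [0, 0, 0.0], [0, 0, 0.0], [0, 0, 2.5], [0, 0, 5.0], [0, 0, 7.5], [0, 0, 10.0], [0, 0, 12.5], [0, 0, 15.0], [0, 0, 17.5], [0, 0, 20.0]]
```

>>> arm_command:
  linear:
    - [6, 4, -2]
    - [13, 8, -3]
    - [18, 12, -3]
    - [23, 14, -3]
    - [34, 17, -3]
    - [42, 19, -3]
    - [50, 21, -3]
    - [58, 24, -3]
    - [66, 26, -3]
    - [74, 30, -3]
    - [82, 33, -3]
    - [90, 37, -3]
  turn:
    - [0, 0, 0]
    - [0, 0, 0]
    - [0, 0, 0]
    - [0, 0, 0]
    - [0, 0, 2.5]
    - [0, 0, 5]
    - [0, 0, 7.5]
    - [0, 0, 10]
    - [0, 0, 12.5]
    - [0, 0, 15]
    - [0, 0, 17.5]
    - [0, 0, 20]
  jaw: [-1, -1, -1, -1, -1, -1, -1, -1, -1, -1, -1, -1]

```text
t: 3.1
tcp_pos: [0.5307, -0.0999, 0.0162]
orientation: [-180.0, -0.0, 51.3]
ft_force: [-1.4, -1.5, 2.5]
gripper_width: -0.001
grasp_force: 1.2
```

Run:
```python
from plant import *
from h import *
o=[]
for n in("scene","side"):
    m=camera_model(n);i=capture(n);cv2.imwrite(f"pics/{n}2.png",i)
    try: r,d=measure(m,i);o.append(d[100:600,150:550]);print(n,{k:r[k] for k in r if k[0] in "cs"})
    except Exception as e: print(n,e);o.append(bird(m,i,.028,.3,.8,-.05,.35))
cv2.imwrite("pics/dbg2.png",np.hstack(o));s=read_state();print(s["t"],s["tcp_pos"],s["ft_force"])
```

```text
scene {'c': array([ 0.5374, -0.0059]), 'size': array([0.1399, 0.2304]), 'side+1': (np.float32(-38.18), array([0.6012, 0.0317], dtype=float32), 147), 'side-1': (np.float32(-39.22), array([ 0.4801, -0.0459], dtype=float32), 147)}
side {'c': array([ 0.4525, -0.0075]), 'size': array([0.0594, 0.0608]), 'side+1': (np.float32(-90.0), array([0.477, 0.015], dtype=float32), 11), 'side-1': (np.float32(-39.49), array([ 0.431 , -0.0289], dtype=float32), 9)}
3.2 [ 0.53127011 -0.0995193   0.0163234 ] [ 0.04464774  0.02372292 -0.59119315]
```

View pics/dbg2.png

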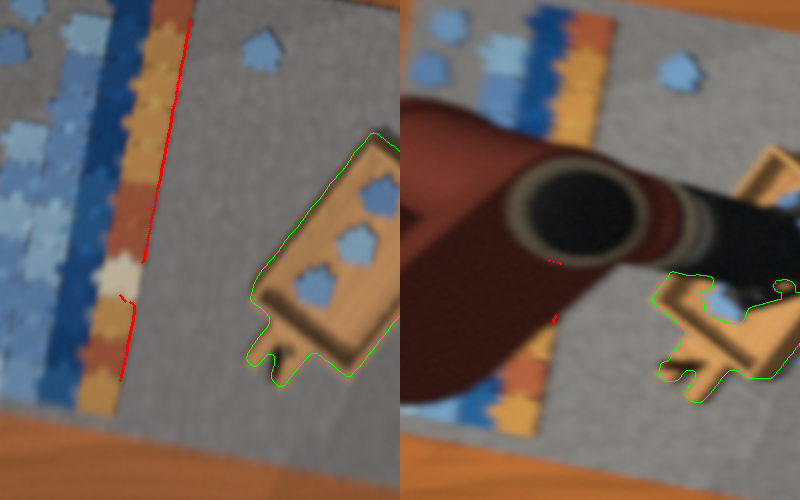

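The tray followed the arc to about -38.7°, with the fork still on the peg and the pieces inside. I'll continue.

```bash
sed -i '/^start_th/,$d' arc.py
cat >> arc.py <<'E'
start_th=-38.8;rows(np.array([530.,-100]),[(-38.8+k*2.2,76) for k in range(1,11)]+[(-14.8,76),(-13.5,76)])
E
python3 arc.py
```

```text
lin [[6, 4, 0], [13, 8, 0], [19, 12, 0], [25, 16, 0], [31, 21, 0], [36, 26, 0], [42, 31, 0], [47, 36, 0], [52, 42, 0], [57, 47, 0], [62, 53, 0], [64, 56, 0]]
turn [[0, 0, 2.2], [0, 0, 4.4], [0, 0, 6.6], [0, 0, 8.8], [0, 0, 11.0], [0, 0, 13.2], [0, 0, 15.4], [0, 0, 17.6], [0, 0, 19.8], [0, 0, 22.0], [0, 0, 24.0], [0, 0, 25.3]]
```

>>> arm_command:
  linear:
    - [6, 4, 0]
    - [13, 8, 0]
    - [19, 12, 0]
    - [25, 16, 0]
    - [31, 21, 0]
    - [36, 26, 0]
    - [42, 31, 0]
    - [47, 36, 0]
    - [52, 42, 0]
    - [57, 47, 0]
    - [62, 53, 0]
    - [64, 56, 0]
  turn:
    - [0, 0, 2.2]
    - [0, 0, 4.4]
    - [0, 0, 6.6]
    - [0, 0, 8.8]
    - [0, 0, 11]
    - [0, 0, 13.2]
    - [0, 0, 15.4]
    - [0, 0, 17.6]
    - [0, 0, 19.8]
    - [0, 0, 22]
    - [0, 0, 24]
    - [0, 0, 25.3]
  jaw: [-1, -1, -1, -1, -1, -1, -1, -1, -1, -1, -1, -1]

```text
t: 4.7
tcp_pos: [0.5947, -0.0439, 0.0164]
orientation: [180.0, 0.0, 76.6]
ft_force: [-0.8, -2.1, -0.0]
gripper_width: -0.002
grasp_force: 0.8
```

```bash
cat > look.py <<'E'
from plant import *
from h import *
import sys
for n in sys.argv[2:]:
    m=camera_model(n);i=capture(n);cv2.imwrite(f"pics/{n}{sys.argv[1]}.png",i)
    r,d=measure(m,i);print(n,{k:r[k] for k in r if k[0] in "csb"});cv2.imwrite(f"pics/dbg{n}{sys.argv[1]}.png",d[100:600,150:650])
s=read_state();print(s["t"],s["tcp_pos"],s["orientation"],s["ft_force"])
E
python3 look.py 3 scene
```

```text
scene {'c': array([0.562 , 0.0395]), 'size': array([0.1348, 0.2325]), 'side+1': (np.float32(-13.46), array([0.5775, 0.1042], dtype=float32), 178), 'side-1': (np.float32(-13.03), array([ 0.5582, -0.0258], dtype=float32), 177), 'border': (np.float32(-10.94), array([0.6623, 0.1826], dtype=float32), 320), 'boardcorn': [[0.28700000047683716, -0.17299999296665192], [0.7490000128746033, -0.2619999945163727], [0.8669999837875366, 0.35100001096725464], [0.4059999883174896, 0.4399999976158142]]}
4.75 [ 0.594824   -0.04361274  0.01644984] [ 1.79967826e+02 -1.83854278e-02  7.65873028e+01] [0.70596944 0.88884767 0.17147231]
```

>>> arm_command:
  linear:
    - [2, 2, 0]
    - [3.5, 4.5, 0]
    - [4.7, 6.3, 0]
    - [4.7, 6.3, 0]
    - [4.7, 6.3, 0]
  turn:
    - [0, 0, 0.8]
    - [0, 0, 1.6]
    - [0, 0, 2.3]
    - [0, 0, 2.3]
    - [0, 0, 2.3]
  jaw: [-1, -1, -1, -1, -1]

```text
t: 5.38
tcp_pos: [0.599, -0.0377, 0.0163]
orientation: [180.0, -0.0, 78.7]
ft_force: [-0.0, -1.2, 0.3]
gripper_width: -0.002
grasp_force: 0.1
```

```bash
python3 look.py 4 scene
```

```text
scene {'c': array([0.565 , 0.0442]), 'size': array([0.133 , 0.2291]), 'side+1': (np.float32(-11.28), array([0.578 , 0.1087], dtype=float32), 175), 'side-1': (np.float32(-11.8), array([ 0.5522, -0.0189], dtype=float32), 177), 'border': (np.float32(-10.95), array([0.6132, 0.192 ], dtype=float32), 323), 'boardcorn': [[0.2879999876022339, -0.17299999296665192], [0.7490000128746033, -0.2619999945163727], [0.8669999837875366, 0.35100001096725464], [0.4059999883174896, 0.4399999976158142]]}
5.425 [ 0.59889776 -0.03766669  0.01624155] [-1.79989479e+02 -2.91201082e-02  7.87490659e+01] [0.16031804 0.87230646 0.43257779]
```

>>> arm_command:
  linear:
    - [0.5, 0.6, 0]
    - [0.8, 1.2, 0]
    - [0.8, 1.2, 0]
    - [-1, -9, 0]
    - [-5, -24, 0]
    - [-8, -40, 0]
    - [-8, -40, 40]
    - [-8, -40, 90]
    - [-50, -90, 130]
    - [-100, -150, 150]
    - [-150, -210, 150]
    - [-200, -260, 150]
  turn:
    - [0, 0, 0.2]
    - [0, 0, 0.4]
    - [0, 0, 0.4]
    - [0, 0, 0.4]
    - [0, 0, 0.4]
    - [0, 0, 0.4]
    - [0, 0, 0.4]
    - [0, 0, 0.4]
    - [0, 0, 0.4]
    - [0, 0, 0.4]
    - [0, 0, 0.4]
    - [0, 0, 0.4]
  jaw: [-1, -1, -1, -1, -1, -1, -1, -1, -1, -1, -1, -1]

```text
t: 6.92
tcp_pos: [0.4344, -0.2605, 0.1656]
orientation: [179.9, 0.1, 79.1]
ft_force: [0.8, -0.6, -0.6]
gripper_width: -0.002
grasp_force: 0.0
```

```bash
python3 look.py 5 scene side
```

```text
scene {'c': array([0.5652, 0.0458]), 'size': array([0.1313, 0.2295]), 'side+1': (np.float32(-10.96), array([0.5775, 0.1095], dtype=float32), 176), 'side-1': (np.float32(-11.35), array([ 0.5538, -0.0177], dtype=float32), 176), 'border': (np.float32(-10.96), array([0.6133, 0.192 ], dtype=float32), 323), 'boardcorn': [[0.2879999876022339, -0.1720000058412552], [0.7490000128746033, -0.26100000739097595], [0.8669999837875366, 0.35100001096725464], [0.4059999883174896, 0.4399999976158142]]}
side {'c': array([0.5425, 0.1013]), 'size': array([0.1969, 0.3505]), 'side+1': (np.float32(-61.77), array([0.6279, 0.1495], dtype=float32), 103), 'side-1': (np.float32(-61.77), array([0.4345, 0.0882], dtype=float32), 77), 'border': (np.float32(-11.22), array([0.6724, 0.155 ], dtype=float32), 84), 'boardcorn': [[0.2639999985694885, -0.19499999284744263], [0.718999981880188, -0.28299999237060547], [0.8370000123977661, 0.32600000500679016], [0.38199999928474426, 0.414000004529953]]}
7.025 [ 0.4324218  -0.26264603  0.16504836] [1.79984470e+02 1.21887119e-01 7.87148349e+01] [ 0.47629346 -0.57660062 -0.0958522 ]
```

View pics/dbgscene5.png

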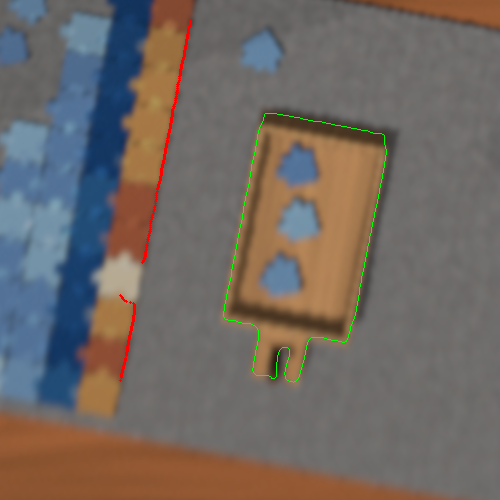

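The tray is within about 0.2° of parallel with the border. The fork is on the peg, all three pieces are inside, and the arm is clear, so I'm handing in.

```bash
python3 -c "
from plant import *
print(close_job())"
```

```text
the job is handed in; nothing more can be done
None
```

The tray was pushed round flat to within about 0.2° of parallel with the jigsaw border, fork on the peg and all three pieces inside, and the job was handed in at about 7 s with the arm clear; no verdict came back.

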